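Press open the wide touch-latch cupboard

TASK

Open the wider of the two low handle-less cupboards on the worktop without grasping anything: gently press its door in near the free edge (on the right, away from the hinges) until the touch catch lets go, then back off so that it springs ajar by itself. Reach in behind the ajar door with the fingers, push it wide open, to at least 60 degrees, and draw away. Leave the narrow cupboard shut and do not move the things standing about.

Things in the scene. Friction and masses are not known exactly. Their poses are not given: they have to be found in the camera images.
- wide: The wide cupboard: low white box, plain light-wood door, no handle, fixed to the worktop; carcass 190 wide (its y) x 125 deep (x) x 135 mm high. Origin: centre of its underside; -x points out of its front, z up. The shut door's front face is at x = -0.0845; an 8 mm gap behind the door lets it be pressed in. Spice jars inside.
- wide_door (a joint): Angle of the wide cupboard's door, rad: 0 shut and latched, negative pressed in (stop -0.043), positive open (stop 1.75). About 5 N near the free edge presses it to -0.03 (5 mm there), where the catch drops; once the finger backs off, a spring plunger pushes it out to about 0.4 rad within a second. Beyond that the damped hinge stays where it is left.
- wide_press (a point): Where to press: point on the front face of the wide cupboard's door, 25 mm from its free edge, at height 0.100; moves with the door. The door is 188 mm wide, 14 thick, from z 0.006 to 0.133; its free edge is on the cupboard's -y side (right).
- wide_hinge (a point): Point at height 0.100 on the upright hinge axis (steel knuckles) of the wide cupboard's door, on the cupboard's +y side (left), in the plane of the door's back face. The free edge swings out to the cupboard's -x. The plunger is a 9 mm rod at z 0.049, 118 mm from the hinge; it sticks out behind the ajar door.
- narrow: The narrow cupboard: low white box, plain light-wood door, no handle, fixed to the worktop; carcass 125 wide (its y) x 125 deep (x) x 135 mm high. Origin: centre of its underside; -x points out of its front, z up. The shut door's front face is at x = -0.0845; an 8 mm gap behind the door lets it be pressed in. Spice jars inside.
- narrow_door (a joint): Angle of the narrow cupboard's door, rad: 0 shut and latched, negative pressed in (stop -0.043), positive open (stop 1.75). About 5 N near the free edge presses it to -0.03 (5 mm there), where the catch drops; once the finger backs off, a spring plunger pushes it out to about 0.4 rad within a second. Beyond that the damped hinge stays where it is left.
- narrow_press (a point): Where to press: point on the front face of the narrow cupboard's door, 25 mm from its free edge, at height 0.100; moves with the door. The door is 123 mm wide, 14 thick, from z 0.006 to 0.133; its free edge is on the cupboard's -y side (right).
- narrow_hinge (a point): Point at height 0.100 on the upright hinge axis (steel knuckles) of the narrow cupboard's door, on the cupboard's +y side (left), in the plane of the door's back face. The free edge swings out to the cupboard's -x. The plunger is a 9 mm rod at z 0.049, 85 mm from the hinge; it sticks out behind the ajar door.
- mug: White dotted mug, 82 x 114 x 91 mm, loose; origin at the centre of its underside. Bystander.
- pepper: Green bell pepper, 68 x 67 x 74 mm, loose; origin at its underside. Bystander.
- salt: Glass shaker with a domed top, 44 mm across, 90 mm high, loose, standing between the two cupboards; origin at the centre of its underside. Bystander.
- lemon: Lemon, 78 x 55 x 56 mm, loose on the chopping board at the right; origin at its underside. Bystander.
- candle: Small round tea-light candle, 38 mm across, 15 mm high, loose on the worktop near its front edge; origin at its underside. Bystander.

How it is judged (in metres and radians):
On the way, in this order (a step that is already met when the one before it is completed fails the run):
1. the wide cupboard's door is pressed in (below -0.02 rad) (value of joint wide_door below -0.02 rad), for 0.02 s.
2. it has sprung ajar (0.25 to 0.6 rad) with the robot not touching it (value of joint wide_door between 0.25 and 0.6 rad and contact force between each of the arm, the fingers and wide_door below 0.1 N), for 0.2 s.
At the end, for the whole second after the job is handed in: The wide cupboard's door stands open by more than 1.0 rad (57 degrees), at rest; the narrow cupboard's door is shut (between -0.015 and 0.03 rad); mug, pepper, shaker, lemon and candle are at rest within 30 mm of where they started (value of joint wide_door above 1 rad and velocity of joint wide_door between -0.05 and 0.05 rad/s and value of joint narrow_door between -0.015 and 0.03 rad and distance of each of mug, pepper, salt, lemon, candle from where it was at the start of the episode below 0.03 m and linear speed of each of mug, pepper, salt, lemon, candle below 0.05 m/s); the robot touches nothing.
It fails at once if the narrow cupboard's door is pressed in or opened (value of joint narrow_door below -0.018 rad or value of joint narrow_door above 0.05 rad).
It fails at once if the wide door is pressed or shoved with more than 40 N (contact force between any of the fingers, the arm and wide_door above 40 N).
It fails at once if a bystander is lifted, carried or pushed more than 30 mm (distance of any of mug, pepper, salt, lemon, candle from where it was at the start of the episode above 0.03 m).
It fails at once if the mug or the shaker is knocked over (angle between any of mug, salt's own z axis and vertical above 0.5 rad).
It also fails if it takes over 54 s, if anything falls off the work surface, if the arm or the gripper's body presses on something with over 40 N, if the wrist force passes 120 N, or if a joint passes its speed limit or range.

ROBOT

A 7-joint arm with a two-finger parallel gripper is mounted at the origin on a cart in front of the work surface, level with it; the furniture and walls round the work are solid. World frame = base frame: x ahead of the robot, y to its left, z up, the work surface at z = 0. Lengths are in m, angles in degrees, forces in N, time in s.
With the tool pointing down it reaches from about 0.4 to 0.925 m from the base axis. Payload 4.1 kg.
Tool frame: the origin (TCP) lies at the very end of the fingers, on their centre line; the grasp point (between the pads) lies 19 mm behind it (r.grip_depth is the distance from the TCP to the grasp point, in m); z points along the fingers, y is the direction in which the jaws open and shut (so a half turn about z gives the same grasp; the last joint's range is limited). The gripper opens to 85 mm and grips with 20 to 120 N. Pads are 22 mm wide; open, the fingers measure 114 mm over their backs; the gripper's body (76 mm by 85 mm) begins 54 mm behind the grasp point. The pads swing forward as they close: fully open they stand 13 mm farther back than shut.
Start: joints at [-73.052, 22.827, 2.584, 88.041, -1.071, 69.15, -2.905], TCP at [0.25, 0.6, 0.207] pointing down, gripper open.
Joint ranges: [-161.44, 161.44], [-28.35, 127.94], [-78.24, 83.42], [0, 140.83], [-78.03, 258.03], [13.02, 114.36], [-168.23, 168.23]. Speed limits (degrees/s): [147.25, 147.25, 180, 180, 180, 180, 180].

INTERFACE

Orientations are given as a 3x3 rotation matrix whose columns are the frame's x, y, z axes.
In Python, from bench import r, cams gives the robot as it stands.
- The arm moves only by the tool play_rows, never from a script. Its argument "deltas" is one flat list of numbers, 7 for each row, row after row: the opening, from -1 (shut) to 1 (fully open), then the shift along the tool's x, y, z in units of 0.3 m (1.0 is 0.3 m), then the turn, a rotation vector about the tool's x, y, z in units of 45 degrees (1.0 is 45 degrees). A call has 1 to 20 rows; each row is the pose to reach, as a shift and turn from the pose commanded when the call began, along the tool's axes at that moment; what a row does not reach only later rows make up. A row lasts 1/10 s, in which the tool goes at most 50 mm and 8.59 degrees, less where a joint would pass 70% of its speed; a pose out of reach is approached as far as the arm can. A call with a number of a shift or a turn outside -1 to 1 is refused whole. A call with a gripper value outside its range is refused whole. The fingers move at their own pace and stop on an object; "squeeze" is the grip in N (left out, the last holds). Time passes only in rows, so rows that repeat a pose let the fingers close. It gives the time, the measured TCP pose, the force and the opening at its end, in the units of the state.
- r.sense(): the state, without advancing time (a new reading comes with each control period).
- cams.grab_frame(name): name is "scene" or "top" or "wrist"; returns the picture (420x560x3 uint8, red, green, blue); there is no depth.
- cams.camera_info(name): a dict with "intrinsics" (3x3 intrinsics, pixels), "eye" and "attitude" of the camera in the world. Camera axes: x right, y down, z forward; pixel columns grow to the right and rows downward; lengths in m; the calibration is good to about 2 mm. The wrist camera is an equidistant fisheye: a pixel r from the principal point sees the ray r / f radians off the axis. A picture is of the moment at which its call begins: read the wrist's pose just before it. camera_info takes no time and is no camera call; for the wrist camera it gives the pose at the moment of the call.
- r.job_done(): hands the job in, once; it reports no verdict.
Trained networks look in the newest picture that a camera, given by its name, has taken for a name from the list of things; names that differ only in an ending like _2 or _b are one class to them, and where a whole thing is asked for, a point or a joint stands for the part that bears it (a point fixed in the world has none). Each returns a list of dicts, best first, with "p" (0 to 1); they miss things now and then, are a little off and sometimes report something else, mostly with a low value. They report only what shows in the picture. A call takes as long as a camera call.
- cams.spot_in(thing, camera): "extent" ([left, top, right, bottom] in pixels, round what is visible of it).
The state is a dict: "time_s": time; "joint_positions": joint angles; "dq": joint speeds; "joint_torque": joint torques, N m; "ee_pos": TCP position; "orientation": TCP orientation; "force": force on the tool from outside, world axes, zero at the start; "ft_torque": the same for the moment, N m; "grip_width": opening from 0.0 (shut) to 1.0 (fully open).
Only numpy, scipy, OpenCV 4.12 (cv2) and the standard library are available. Lean on these libraries where they do the work, as an engineer would, in place of code of your own. Each camera call takes 0.05 s, during which the arm holds its last target.

## Working session

There is one attempt and no reset: what is moved stays moved. The work goes in short steps, Python scripts to look and compute and a tool call to move; the robot and the scene stay as the last step left them, time stands still between calls to the robot, and variables do not carry over. Pictures are saved under pics/ and viewed, and the job is handed in when it is done.

Besides the shell and the picture viewer there is one more tool, called after "Call:" in YAML: its name, and indented under it one key for each argument. play_rows: Moves the arm, as the interface text tells. Shifts and turns lie within -1 to 1; 1 stands for 0.3 m of shift or 45 degrees of turn. Its arguments: {"type":"object","properties":{"deltas":{"type":"array","items":{"type":"number","minimum":-1,"maximum":1}},"squeeze":{"type":"number"}},"required":["deltas"]}

```bash
mkdir -p pics; ls; python3 - <<'E'
from bench import r,cams
import cv2
s=r.sense();print(s)
for n in ["scene","top","wrist"]:
    im=cams.grab_frame(n);cv2.imwrite(f"pics/{n}0.png",im[:,:,::-1]);print(n,cams.camera_info(n))
for t in ["wide","wide_door","narrow","narrow_door","mug","pepper","salt","lemon","candle"]:
  for c in ["scene","top"]:
    print(t,c,[(d['extent'],round(d['p'],2)) for d in cams.spot_in(t,c)[:2]])
E
```

```text
pics
{'time_s': 0.0, 'joint_positions': array([-73.0530677 ,  22.87089065,   2.58008748,  88.11394849,
        -1.07209465,  69.15005286,  -2.90649072]), 'dq': array([ 0.08399681, -0.03627565, -0.00463601, -0.06976313,  0.03924166,
       -0.05133922,  0.06980885]), 'joint_torque': array([-4.29647926e-04, -4.75119388e+01,  1.36440150e+00, -2.54220843e+01,
        1.16342676e-02,  9.32995928e-03,  1.60282650e-05]), 'ee_pos': array([0.24970975, 0.59938526, 0.20627681]), 'orientation': array([[-9.23113158e-01,  3.84527895e-01, -6.29770621e-04],
       [ 3.84528391e-01,  9.23111357e-01, -1.82725203e-03],
       [-1.21280965e-04, -1.92892508e-03, -9.99998132e-01]]), 'force': array([-0.67618529,  0.2996478 , -0.24912329]), 'ft_torque': array([-0.0663332 , -0.01794713,  0.00577756]), 'grip_width': 0.9990812504253727}
scene {'intrinsics': array([[388.19352092,   0.        , 279.02848938],
       [  0.        , 388.19352092, 215.70643774],
       [  0.        ,   0.        ,   1.        ]]), 'eye': array([0.46470739, 1.24267595, 0.86889531]), 'attitude': array([[-0.99939877,  0.00779813,  0.0
[... 1069 characters left out ...]
3.8, 215.8], 0.34)]
narrow scene [([247.5, 177.2, 286.9, 216.6], 0.57), ([280.3, 180.2, 288.3, 219.0], 0.55)]
narrow top [([318.9, 177.0, 376.7, 241.3], 0.76), ([216.0, 189.4, 273.6, 214.3], 0.43)]
narrow_door scene [([277.9, 177.2, 286.1, 219.5], 0.69)]
narrow_door top [([322.4, 208.4, 363.3, 243.4], 0.55)]
mug scene [([292.8, 288.8, 323.0, 330.9], 0.72), ([247.4, 178.4, 287.1, 218.1], 0.61)]
mug top []
pepper scene [([234.6, 302.5, 255.9, 328.7], 0.74)]
pepper top [([162.3, 166.7, 181.9, 181.3], 0.52)]
salt scene []
salt top [([294.3, 175.2, 305.3, 199.4], 0.5)]
lemon scene [([274.6, 161.6, 289.6, 171.9], 0.64)]
lemon top []
candle scene [([313.1, 231.4, 323.2, 238.3], 0.57)]
candle top []
```

```bash
python3 - <<'E'
import cv2
a=cv2.imread("pics/top0.png");b=cv2.imread("pics/scene0.png")
cv2.imwrite("pics/topz.png",cv2.resize(a[130:280,130:400],None,fx=2.9,fy=2.9,interpolation=cv2.INTER_CUBIC))
cv2.imwrite("pics/scz.png",cv2.resize(b[140:350,200:400],None,fx=2.8,fy=2.8,interpolation=cv2.INTER_CUBIC))
E
```

```text
(no output)
```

View pics/top0.png

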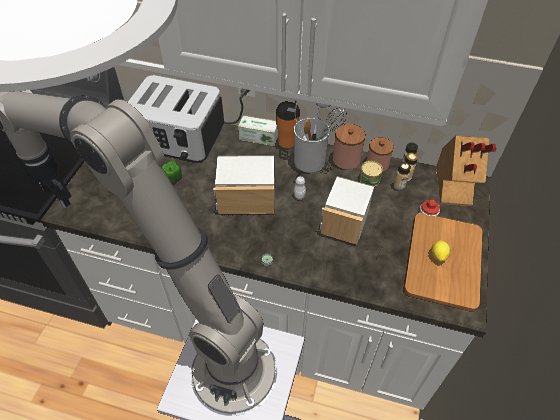

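View pics/topz.png

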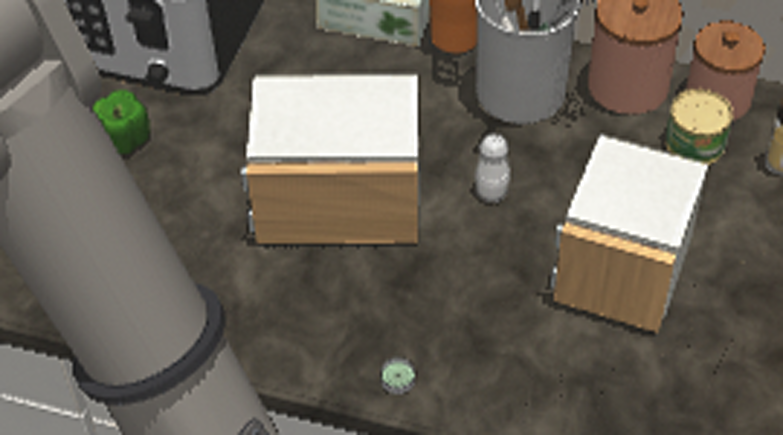

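View pics/scene0.png

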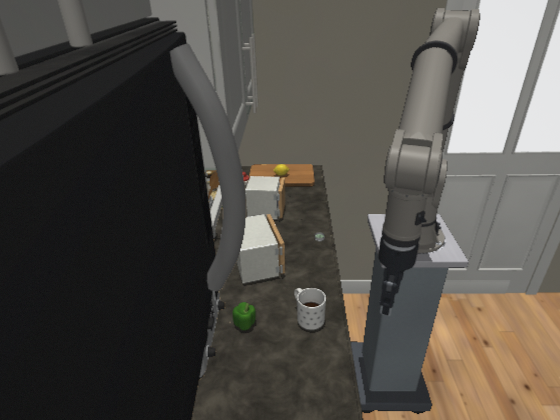

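View pics/scz.png

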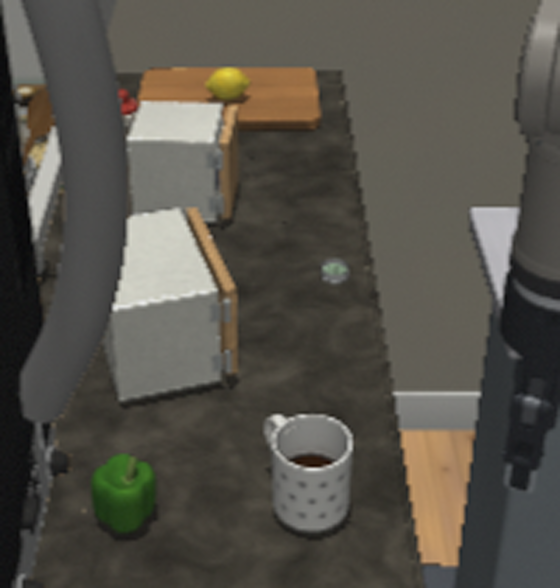

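View pics/wrist0.png

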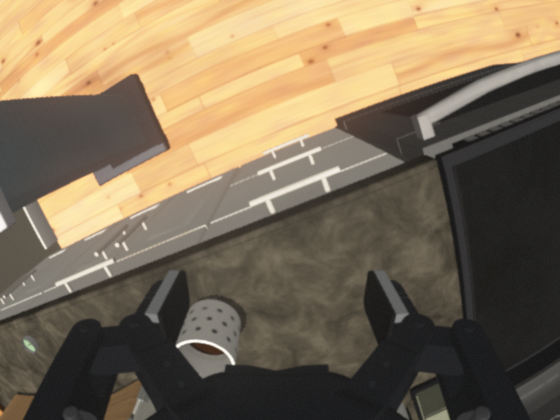

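```bash
python3 - <<'E'
import cv2
a=cv2.imread("pics/top0.png");b=cv2.imread("pics/scene0.png")
cv2.imwrite("pics/topz2.png",cv2.resize(a[148:223,205:305],None,fx=8,fy=8,interpolation=cv2.INTER_CUBIC))
cv2.imwrite("pics/topz3.png",cv2.resize(a[170:245,300:400],None,fx=8,fy=8,interpolation=cv2.INTER_CUBIC))
cv2.imwrite("pics/scz2.png",cv2.resize(b[210:285,220:300],None,fx=8,fy=8,interpolation=cv2.INTER_CUBIC))
E
```

```text
(no output)
```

View pics/topz2.png

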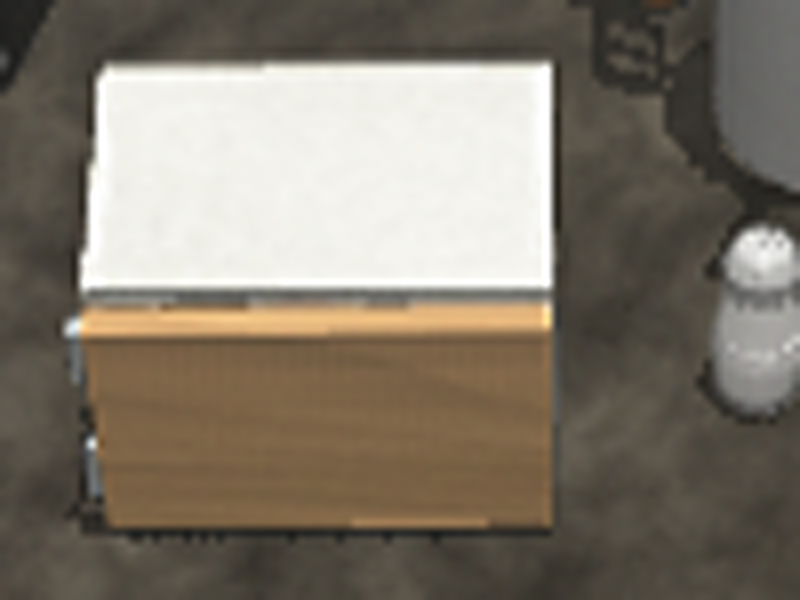

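View pics/topz3.png

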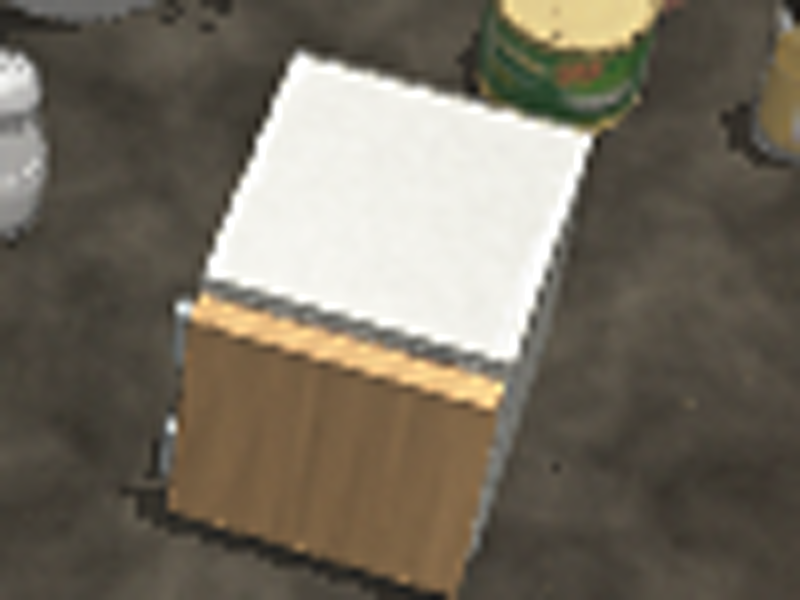

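View pics/scz2.png

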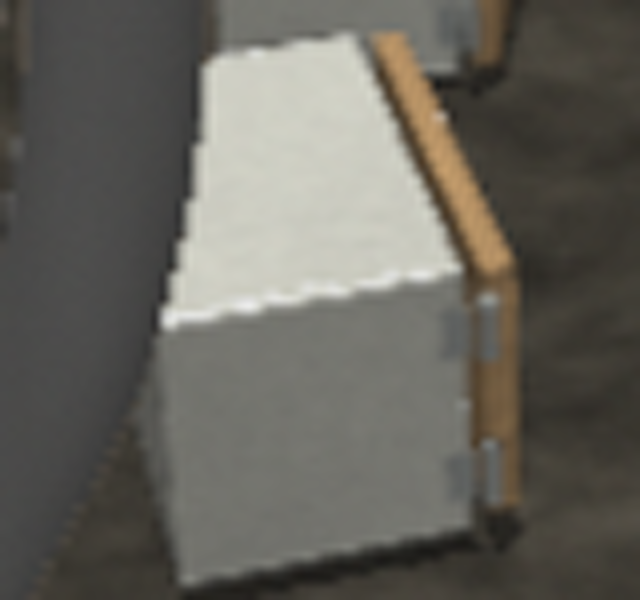

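```bash
cat > h.py <<'E'
import numpy as np
from bench import r,cams
from scipy.optimize import least_squares
def proj(ci,P):
    p=(np.atleast_2d(P)-ci['eye'])@ci['attitude']; K=ci['intrinsics']
    return np.c_[K[0,0]*p[:,0]/p[:,2]+K[0,2],K[1,1]*p[:,1]/p[:,2]+K[1,2]]
def ray(ci,uv,z):
    K=ci['intrinsics'];d=ci['attitude']@np.array([(uv[0]-K[0,2])/K[0,0],(uv[1]-K[1,2])/K[1,1],1])
    return ci['eye']+d*(z-ci['eye'][2])/d[2]
def unz(u,off): return (np.array(u,float)+.5)/8-.5+np.array(off)
def W(pose,L):
    c,s=np.cos(pose[2]),np.sin(pose[2]); L=np.atleast_2d(L)
    return np.c_[pose[0]+c*L[:,0]-s*L[:,1],pose[1]+s*L[:,0]+c*L[:,1],L[:,2]]
E
python3 - <<'E'
from h import *
T=cams.camera_info('top');S=cams.camera_info('scene')
h=.0625
wt=[((100,65),(h,.095,.135)),((552,62),(h,-.095,.135)),((83,290),(-h,.095,.135)),((552,290),(-h,-.095,.135)),((552,332),(-.0845,-.094,.133)),((83,335),(-.0845,.094,.133)),((107,527),(-.0845,.094,.006)),((552,527),(-.0845,-.094,.006))]
ws=[((462,270),(-h,.095,.135)),((165,325),(h,.095,.135)),((185,585),(h,.095,0)),((475,528),(-h,.095,0)),((513,268),(-.0845,.094,.133)),((355,38),(-h,-.095,.135)),((402,35),(-.0845,-.094,.133))]
nt=[((298,52),(h,h,.135)),((592,132),(h,-h,.135)),((207,280),(-h,h,.135)),((517,360),(-h,-h,.135)),((188,318),(-.0845,.0615,.133)),((500,408),(-.0845,-.0615,.133)),((170,512),(-.0845,.0615,.006)),((455,597),(-.0845,-.0615,.006))]
def fit(tp,sp,off,p0):
    A=np.array([unz(a,off) for a,_ in tp]);AL=[b for _,b in tp]
    B=np.array([unz(a,(220,210)) for a,_ in sp]).reshape(-1,2);BL=[b for _,b in sp]
    def f(p):
        e=[proj(T,W(p,AL))-A]
        if len(sp): e.append(proj(S,W(p,BL))-B)
        return np.vstack(e).ravel()
    q=least_squares(f,p0);print(q.x,np.degrees(q.x[2]));print(q.fun.reshape(-1,2).round(1).tolist());return q.x
for tp,sp in ((wt,ws),(wt,[]),):
    w=fit(tp,sp,(205,148),[.6,.1,0])
w=fit(wt,ws,(205,148),[.6,.1,0])
n=fit(nt,[],(300,170),[.6,-.2,0])
for nm,L,p in (("press",(-.0845,-.069,.1),w),("hinge",(-.0705,.094,.1),w),("free",(-.0845,-.094,.1),w),("nhinge",(-.0705,.0615,.1),n),("nfree",(-.0845,-.0615,.1),n),("ncorner",(-.0625,.0625,.1),n)): print(nm,W(p,L))
print("salt",ray(T,unz((758,400),(205,148)),0.0),ray(T,unz((758,235),(205,148)),0.085))
print("candle",ray(S,(318,237),.007),ray(T,(267,259),.012))
print("mug",ray(S,(311,322),0),ray(S,(308,325),0),"rim",[ray(S,x,.091) for x in((298,297),(326,297))])
print("pepper",ray(S,(244.5,327),0.0),ray(T,(172,183),0))
E
```

```text
[0.59849295 0.16432239 0.2926048 ] 16.765020174617582
[[-0.0, 0.0], [0.1, 0.2], [-0.6, -0.3], [0.2, -0.6], [-0.1, -0.3], [-0.7, -0.4], [0.0, 0.5], [0.1, 0.1], [0.5, -0.1], [-0.9, 0.1], [-0.2, 0.1], [-0.1, -0.0], [0.7, -0.7], [0.0, -0.8], [0.2, -0.8]]
[0.59818389 0.16379395 0.29234366] 16.750058071942796
[[0.1, 0.1], [0.2, 0.3], [-0.4, -0.2], [0.3, -0.5], [0.0, -0.2], [-0.6, -0.3], [0.1, 0.5], [0.3, 0.2]]
[0.59849295 0.16432239 0.2926048 ] 16.765020174617582
[[-0.0, 0.0], [0.1, 0.2], [-0.6, -0.3], [0.2, -0.6], [-0.1, -0.3], [-0.7, -0.4], [0.0, 0.5], [0.1, 0.1], [0.5, -0.1], [-0.9, 0.1], [-0.2, 0.1], [-0.1, -0.0], [0.7, -0.7], [0.0, -0.8], [0.2, -0.8]]
[ 0.58650836 -0.18897941 -0.07370058] -4.222732255459798
[[-0.4, -0.1], [0.3, 0.0], [-0.3, -0.8], [0.1, 0.3], [0.2, 0.1], [-0.0, -0.1], [-0.3, 0.1], [0.5, 0.3]]
press [[0.53748742 0.07388138 0.1       ]]
hinge [[0.50387546 0.23399146 0.1       ]]
free [[0.54469861 0.04994399 0.1       ]]
nhinge [[ 0.52072822 -0.12245517  0.1       ]]
nfree [[ 0.49770926 -0.2440904   0.1       ]]
ncorner [[ 0.52878014 -0.12204696  0.1       ]]
salt [ 0.64230692 -0.01418572  0.        ] [ 0.66034244 -0.00646375  0.085     ]
candle [0.3663777  0.02286838 0.007     ] [0.3600099  0.01690599 0.012     ]
mug [0.41199042 0.44325644 0.        ] [0.42119712 0.45468779 0.        ] rim [array([0.44998222, 0.43447532, 0.091     ]), array([0.37115457, 0.43455582, 0.091     ])]
pepper [ 6.05414709e-01  4.62638979e-01 -1.11022302e-16] [0.58059282 0.43826157 0.        ]
```

```bash
cat >> h.py <<'E'
from scipy.spatial.transform import Rotation as Ro
w=np.array([.5985,.1643,.2926])
def down(yaw_x): # tool x heading (deg), z down
    a=np.radians(yaw_x);x=np.array([np.cos(a),np.sin(a),0]);z=np.array([0,0,-1.]);return np.c_[x,np.cross(z,x),z]
def plan(targets,ref=None):
    """targets list of (pos,R); prints end deltas from current pose"""
    s=r.sense();p,R=(s['ee_pos'],s['orientation']) if ref is None else ref
    for q,Q in targets:
        print((R.T@(np.array(q)-p)/.3).round(4).tolist(),(Ro.from_matrix(R.T@Q).as_rotvec(degrees=True)/45).round(4).tolist())
E
python3 - <<'E'
from h import *
D=down(196.77)
for L in [(-.0845-.07,-.069,.2),(-.0845-.04,-.069,.08)]: 
    P=W(w,L)[0];print(P);plan([(P,D)])
E
```

```text
[0.47046923 0.0536683  0.2       ]
[-1.3788, -1.3986, 0.0244] [0.0001, 0.0001, -0.8752]
[0.49919415 0.06232158 0.08      ]
[-1.4561, -1.3352, 0.4244] [0.0001, 0.0001, -0.8752]
```

Call:
play_rows:
  deltas: [-1,-0.07,-0.07,0,0,0,-0.05,-1,-0.14,-0.14,0,0,0,-0.1,-1,-0.21,-0.21,0,0,0,-0.15,-1,-0.28,-0.28,0,0,0,-0.2,-1,-0.35,-0.35,0,0,0,-0.25,-1,-0.42,-0.42,0,0,0,-0.3,-1,-0.49,-0.49,0,0,0,-0.35,-1,-0.56,-0.56,0,0,0,-0.4,-1,-0.63,-0.63,0,0,0,-0.44,-1,-0.69,-0.7,0,0,0,-0.44,-1,-0.69,-0.7,0,0,0,-0.44]

```text
time_s: 2.15
ee_pos: [0.3622, 0.3223, 0.2075]
orientation: [[-0.998, 0.056, 0.001], [0.056, 0.998, -0.001], [-0.001, -0.001, -1.0]]
force: [0.1, -0.1, -0.4]
grip_width: 0.001
```

```bash
python3 - <<'E'
from h import *
D=down(196.77)
for L in [(-.0845-.07,-.069,.2),(-.0845-.04,-.069,.08)]: 
    P=W(w,L)[0];plan([(P,D)])
E
```

```text
[-0.4102, -0.8739, 0.0267] [-0.0019, 0.0008, -0.4438]
[-0.5038, -0.8392, 0.4267] [-0.0019, 0.0008, -0.4438]
```

Call:
play_rows:
  deltas: [-1,-0.04,-0.09,0,0,0,-0.05,-1,-0.08,-0.18,0,0,0,-0.1,-1,-0.12,-0.27,0,0,0,-0.15,-1,-0.16,-0.36,0,0,0,-0.2,-1,-0.2,-0.45,0,0,0,-0.25,-1,-0.25,-0.54,0,0,0,-0.3,-1,-0.29,-0.63,0,0,0,-0.35,-1,-0.33,-0.72,0,0,0,-0.4,-1,-0.37,-0.8,0.01,0,0,-0.444,-1,-0.41,-0.874,0.027,-0.002,0.001,-0.444,-1,-0.44,-0.86,0.12,-0.002,0.001,-0.444,-1,-0.47,-0.85,0.22,-0.002,0.001,-0.444,-1,-0.49,-0.84,0.32,-0.002,0.001,-0.444,-1,-0.504,-0.839,0.42,-0.002,0.001,-0.444,-1,-0.504,-0.839,0.427,-0.002,0.001,-0.444,-1,-0.504,-0.839,0.427,-0.002,0.001,-0.444]

```text
time_s: 3.75
ee_pos: [0.4988, 0.0681, 0.0791]
orientation: [[-0.955, -0.296, -0.002], [-0.296, 0.955, 0.001], [0.002, 0.002, -1.0]]
force: [0.9, 0.3, -0.4]
grip_width: 0.002
```

```bash
python3 - <<'E'
from h import *
import cv2
D=down(196.77)
s=r.sense();print(s['ee_pos'],s['force'],s['time_s'],s['joint_positions'].round(1))
for n in ('top','wrist','scene'):
    im=cams.grab_frame(n);cv2.imwrite(f"pics/{n}1.png",im[:,:,::-1])
P=W(w,(-.0845-.011,-.069,.08))[0];plan([(P,D)])
E
```

```text
[0.49877563 0.06814064 0.07914141] [ 0.940573    0.29076126 -0.39445936] 3.75 [-30.9  17.3  21.5 115.9  -8.5  48.3 102.7]
[-0.0874, -0.0185, 0.0033] [0.0025, 0.0037, 0.0089]
```

View pics/wrist1.png

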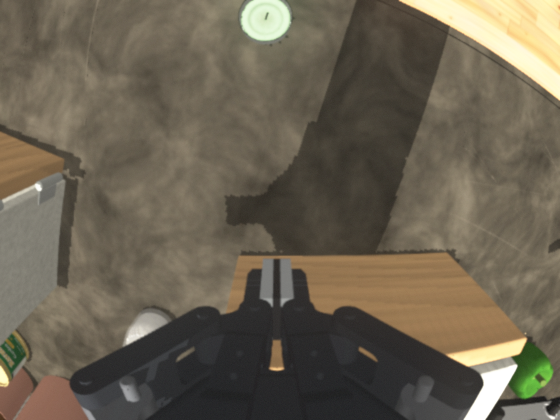

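View pics/top1.png

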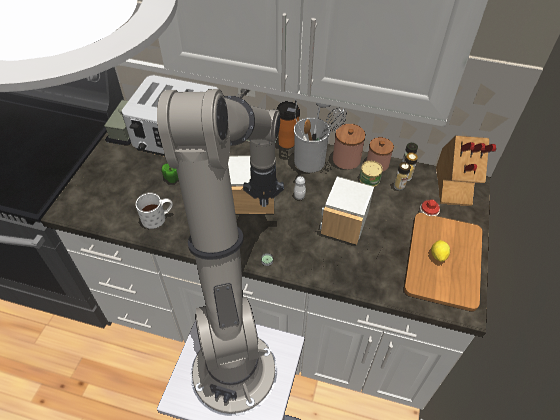

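View pics/scene1.png

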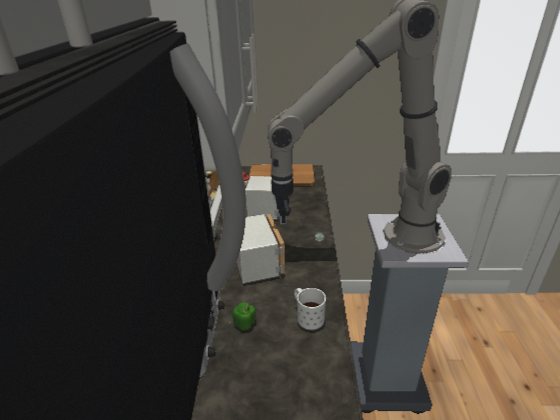

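Call:
play_rows:
  deltas: [-1,-0.02,-0.018,0.003,0.003,0.004,0.009,-1,-0.04,-0.018,0.003,0.003,0.004,0.009,-1,-0.06,-0.018,0.003,0.003,0.004,0.009,-1,-0.07,-0.018,0.003,0.003,0.004,0.009,-1,-0.075,-0.018,0.003,0.003,0.004,0.009,-1,-0.075,-0.018,0.003,0.003,0.004,0.009]

```text
time_s: 4.5
ee_pos: [0.5222, 0.0693, 0.0782]
orientation: [[-0.957, -0.289, -0.003], [-0.289, 0.957, -0.002], [0.004, -0.001, -1.0]]
force: [0.2, -0.0, 0.2]
grip_width: 0.002
```

```bash
python3 - <<'E'
from h import *
D=down(196.77)
s=r.sense();print(s['ee_pos'],s['force'],s['time_s'])
P=W(w,(-.0845-.011,-.069,.08))[0];plan([(P,D)])
E
```

```text
[0.52216645 0.06933557 0.07820319] [ 0.21980665 -0.04896906  0.23377506] 4.5
[-0.0166, -0.0003, -0.0061] [-0.0009, -0.0048, -0.0]
```

Contact is expected after about 5 mm. Pressing in slowly.

Call:
play_rows:
  deltas: [-1,-0.006,0,-0.004,0,0,0,-1,-0.012,0,-0.004,0,0,0,-1,-0.018,0,-0.004,0,0,0,-1,-0.022,0,-0.004,0,0,0,-1,-0.026,0,-0.004,0,0,0,-1,-0.026,0,-0.004,0,0,0]

```text
time_s: 5.1
ee_pos: [0.5283, 0.0711, 0.0792]
orientation: [[-0.958, -0.288, -0.006], [-0.288, 0.958, -0.002], [0.006, -0.0, -1.0]]
force: [-4.3, -1.1, 3.7]
grip_width: 0.002
```

Call:
play_rows:
  deltas: [-1,-0.003,0,0,0,0,0,-1,-0.006,0,0,0,0,0,-1,-0.009,0,0,0,0,0,-1,-0.009,0,0,0,0,0]

```text
time_s: 5.5
ee_pos: [0.5316, 0.0719, 0.0792]
orientation: [[-0.958, -0.288, -0.004], [-0.288, 0.958, -0.002], [0.005, -0.001, -1.0]]
force: [-4.1, -2.1, 3.0]
grip_width: 0.001
```

Call:
play_rows:
  deltas: [-1,-0.003,0,0,0,0,0,-1,-0.006,0,0,0,0,0,-1,-0.009,0,0,0,0,0,-1,-0.009,0,0,0,0,0]

```text
time_s: 5.9
ee_pos: [0.5343, 0.0725, 0.0792]
orientation: [[-0.958, -0.288, -0.004], [-0.288, 0.958, -0.002], [0.005, -0.001, -1.0]]
force: [-4.6, -2.0, 3.1]
grip_width: -0.002
```

Call:
play_rows:
  deltas: [-1,-0.003,0,0,0,0,0,-1,-0.006,0,0,0,0,0,-1,-0.006,0,0,0,0,0]

```text
time_s: 6.2
ee_pos: [0.5348, 0.0727, 0.0792]
orientation: [[-0.958, -0.288, -0.007], [-0.288, 0.958, -0.003], [0.007, -0.001, -1.0]]
force: [-7.1, -2.1, 5.9]
grip_width: 0.002
```

Call:
play_rows:
  deltas: [-1,0.02,0,0,0,0,0,-1,0.08,0,0,0,0,0,-1,0.18,0,0,0,0,0,-1,0.27,0,0,0,0,0,-1,0.33,0,0,0,0,0,-1,0.36,0,0,0,0,0,-1,0.36,0,0,0,0,0,-1,0.36,0,0,0,0,0,-1,0.36,0,0,0,0,0,-1,0.36,0,0,0,0,0,-1,0.36,0,0,0,0,0,-1,0.36,0,0,0,0,0,-1,0.36,0,0,0,0,0,-1,0.36,0,0,0,0,0,-1,0.36,0,0,0,0,0]

```text
time_s: 7.7
ee_pos: [0.433, 0.0425, 0.0798]
orientation: [[-0.958, -0.288, -0.003], [-0.288, 0.958, -0.002], [0.004, -0.001, -1.0]]
force: [0.4, -0.3, -0.5]
grip_width: -0.001
```

```bash
python3 - <<'E'
from h import *
import cv2
s=r.sense();print(s['ee_pos'],s['force'],s['time_s'])
for n in ('top','wrist','scene'):
    im=cams.grab_frame(n)[:,:,::-1];cv2.imwrite(f"pics/{n}2.png",im)
    if n=='top': cv2.imwrite("pics/t2z.png",cv2.resize(im[140:230,200:310],None,fx=6,fy=6,interpolation=cv2.INTER_CUBIC))
    if n=='scene': cv2.imwrite("pics/s2z.png",cv2.resize(im[170:290,220:340],None,fx=5,fy=5,interpolation=cv2.INTER_CUBIC))
E
```

```text
[0.43302514 0.04245163 0.07979697] [ 0.35852501 -0.33111722 -0.53817229] 7.7
```

View pics/wrist2.png

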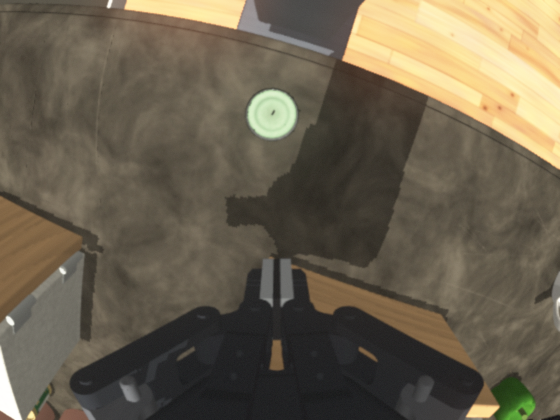

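View pics/t2z.png

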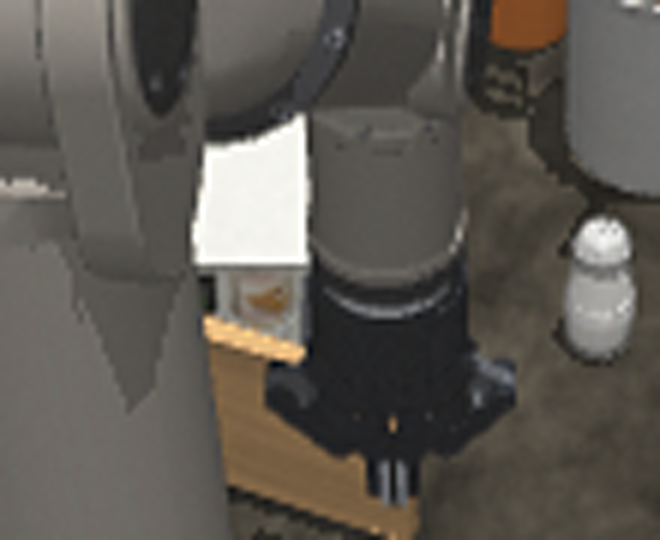

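View pics/s2z.png

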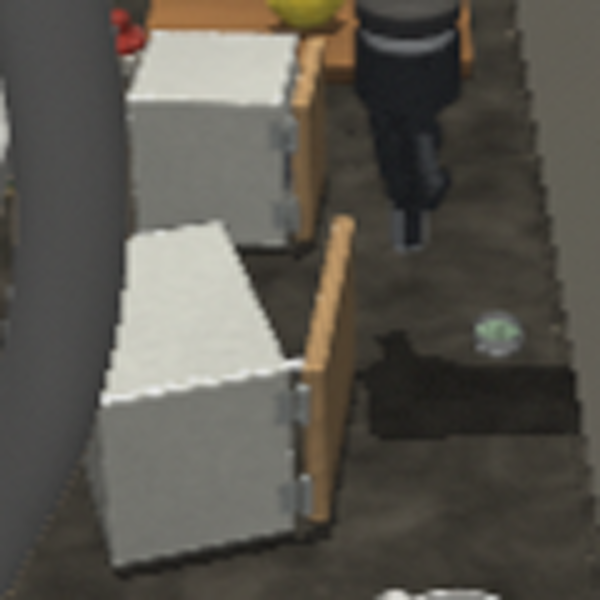

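```bash
cat >> h.py <<'E'
def door(th,rr,x,z): # rr from hinge along door, x: 0 back face, -.014 front
    c,s=np.cos(th),np.sin(th)
    # local: dir (-s,-c), outward normal (-c, s)
    return W(w,(-.0705-s*rr+c*x, .094-c*rr-s*x, z))[0]
E
python3 - <<'E'
from h import *
S=cams.camera_info('scene')
for th in (.3,.35,.4,.45,.5): print(th,proj(S,door(th,.188,0,.133)).round(1),proj(S,door(th,.188,-.014,.133)).round(1),door(th,.188,0,.08))
E
```

```text
0.3 [[281.7 212.4]] [[285.5 212.4]] [0.50249165 0.04597467 0.08      ]
0.35 [[284.3 212.5]] [[288.1 212.5]] [0.49309756 0.04627915 0.08      ]
0.4 [[286.9 212.5]] [[290.7 212.7]] [0.48373043 0.04705275 0.08      ]
0.45 [[289.4 212.7]] [[293.3 213. ]] [0.47441367 0.04829355 0.08      ]
0.5 [[292.  212.9]] [[295.8 213.3]] [0.46517057 0.04999844 0.08      ]
```

```bash
python3 - <<'E'
from h import *
yw=lambda th: down(196.77-np.degrees(th))
A=W(w,(-.0845-.07,-.15,.10))[0]
ts=[(A,yw(0)),(door(.4,.26,.03,.1),yw(.3)),(door(.4,.165,.022,.1),yw(.4))]
for p,_ in ts: print(p.round(3))
plan(ts)
for th,rr in((.4,.165),(.6,.16),(.8,.155),(1.,.15),(1.2,.14),(1.35,.13)):
    p=door(th,rr,.011,.1);print(th,p.round(3),np.hypot(*p[:2]).round(3))
s=r.sense();print(s['joint_positions'].round(1))
E
```

```text
[ 0.494 -0.024  0.1  ]
[ 0.506 -0.028  0.1  ]
[0.508 0.068 0.1  ]
[-0.13, -0.2703, -0.0675] [-0.0008, -0.0045, -0.0002]
[-0.1647, -0.2941, -0.0676] [-0.0014, -0.0043, 0.3818]
[-0.2634, 0.0079, -0.0682] [-0.0017, -0.0042, 0.5091]
0.4 [0.497 0.069 0.1  ] 0.502
0.6 [0.466 0.078 0.1  ] 0.472
0.8 [0.438 0.093 0.1  ] 0.448
1.0 [0.415 0.113 0.1  ] 0.43
1.2 [0.4   0.139 0.1  ] 0.424
1.35 [0.396 0.161 0.1  ] 0.427
[-31.9  10.5  22.8 124.4  -5.5  46.2 101.2]
```

Call:
play_rows:
  deltas: [-1,0.02,-0.07,-0.03,0,0,0,-1,0.02,-0.16,-0.067,0,0,0,-1,0,-0.24,-0.067,0,-0.004,0,-1,-0.05,-0.29,-0.067,0,-0.004,0.1,-1,-0.11,-0.294,-0.067,0,-0.004,0.2,-1,-0.16,-0.294,-0.067,-0.001,-0.004,0.3,-1,-0.17,-0.294,-0.067,-0.001,-0.004,0.38,-1,-0.17,-0.294,-0.067,-0.001,-0.004,0.38,-1,-0.17,-0.294,-0.067,-0.001,-0.004,0.38]

```text
time_s: 8.75
ee_pos: [0.5069, -0.0273, 0.0996]
orientation: [[-1.0, 0.005, -0.001], [0.005, 1.0, -0.001], [0.001, -0.001, -1.0]]
force: [-0.2, -0.6, -0.4]
grip_width: -0.0
```

```bash
python3 - <<'E'
from h import *
import cv2
yw=lambda th: down(196.77-np.degrees(th))
s=r.sense();print(s['ee_pos'],s['force'],s['time_s'])
im=cams.grab_frame('top')[:,:,::-1];cv2.imwrite("pics/t3z.png",cv2.resize(im[140:240,200:320],None,fx=6,fy=6,interpolation=cv2.INTER_CUBIC))
im=cams.grab_frame('scene')[:,:,::-1];cv2.imwrite("pics/s3z.png",cv2.resize(im[170:290,220:340],None,fx=5,fy=5,interpolation=cv2.INTER_CUBIC))
plan([(door(.4,.165,.024,.1),yw(.4))])
E
```

```text
[ 0.50690577 -0.02734862  0.09961124] [-0.23672209 -0.59764171 -0.42197394] 8.75
[-0.0091, 0.3159, -0.001] [-0.0004, -0.0008, 0.1299]
```

View pics/t3z.png

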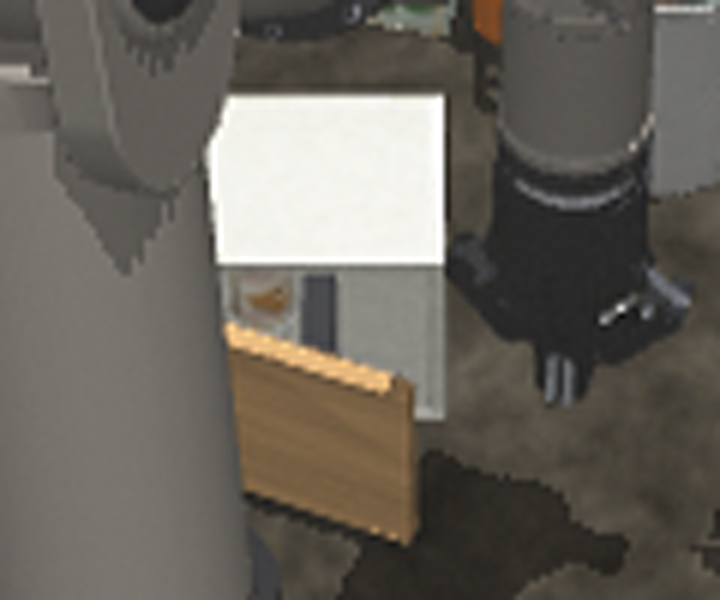

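View pics/s3z.png

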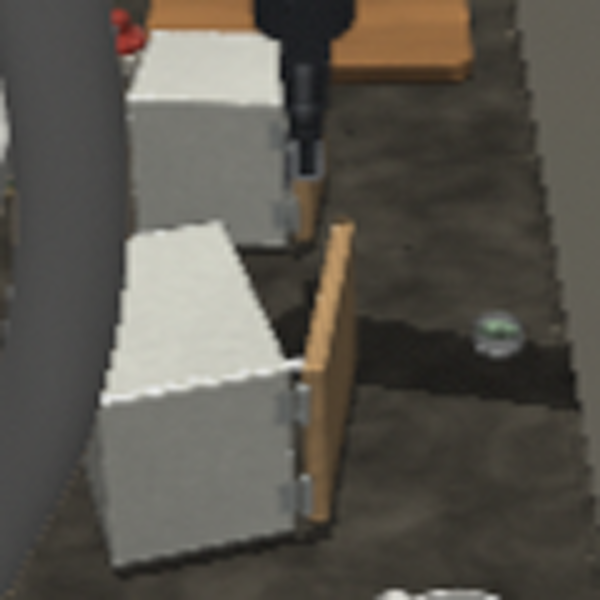

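The door is ajar at about 0.4 rad. The fingers are clear, to the right of the opening, so I'll slide in behind the door.

Call:
play_rows:
  deltas: [-1,-0.01,0.05,0,0,0,0.05,-1,-0.02,0.12,0,0,0,0.1,-1,-0.02,0.19,0,0,0,0.13,-1,-0.015,0.25,0,0,0,0.13,-1,-0.01,0.3,0,0,0,0.13,-1,-0.009,0.316,0,0,0,0.13,-1,-0.009,0.316,0,0,0,0.13]

```text
time_s: 9.55
ee_pos: [0.5104, 0.0679, 0.0998]
orientation: [[-0.994, 0.106, -0.0], [0.106, 0.994, -0.0], [0.0, -0.0, -1.0]]
force: [0.6, 0.7, 0.6]
grip_width: -0.003
```

```bash
python3 - <<'E'
from h import *
import cv2
yw=lambda th: down(196.77-np.degrees(th))
s=r.sense();print(s['ee_pos'],s['force'],s['time_s'])
im=cams.grab_frame('top')[:,:,::-1];cv2.imwrite("pics/t4z.png",cv2.resize(im[140:240,200:320],None,fx=6,fy=6,interpolation=cv2.INTER_CUBIC))
plan([(door(th,rr,.011,.1),yw(th)) for th,rr in((.4,.165),(.5,.163),(.6,.16),(.7,.158),(.8,.155),(.9,.152),(1.,.15),(1.1,.145),(1.2,.14),(1.3,.135),(1.4,.13))])
E
```

```text
[0.51038956 0.06793152 0.0997902 ] [0.60304852 0.65595812 0.57062395] 9.55
[0.0449, 0.0011, -0.0006] [-0.0009, -0.0002, -0.0008]
[0.0993, 0.0068, -0.0006] [-0.0009, -0.0001, 0.1266]
[0.1515, 0.0211, -0.0006] [-0.0009, -0.0001, 0.2539]
[0.2021, 0.0371, -0.0006] [-0.0009, -0.0001, 0.3812]
[0.249, 0.0609, -0.0006] [-0.0009, -0.0, 0.5085]
[0.2923, 0.0888, -0.0006] [-0.0009, 0.0, 0.6359]
[0.3336, 0.1176, -0.0007] [-0.0009, 0.0001, 0.7632]
[0.3649, 0.1577, -0.0007] [-0.0009, 0.0001, 0.8905]
[0.3908, 0.1995, -0.0007] [-0.0009, 0.0002, 1.0178]
[0.4113, 0.2425, -0.0007] [-0.0009, 0.0002, 1.1452]
[0.4265, 0.2859, -0.0008] [-0.0009, 0.0003, 1.2725]
```

View pics/t4z.png

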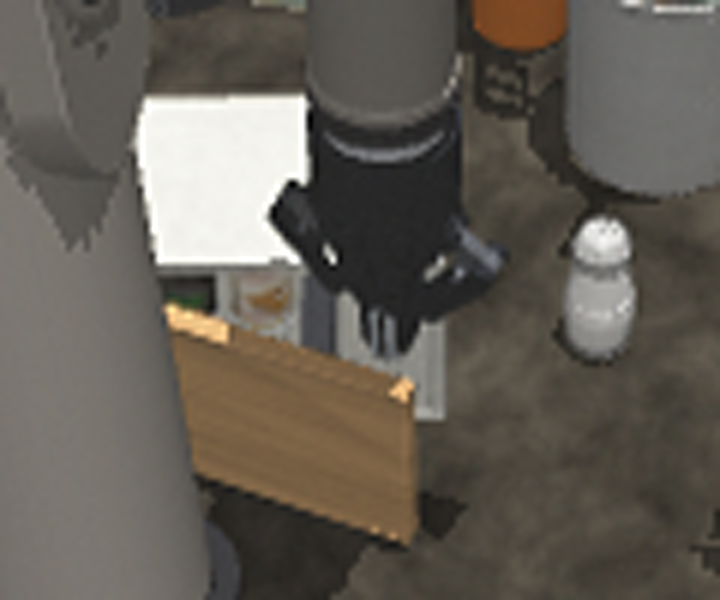

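Call:
play_rows:
  deltas: [-1,0.02,0,0,0,0,0,-1,0.04,0.001,0,0,0,0,-1,0.06,0.003,0,0,0,0.03,-1,0.08,0.005,0,0,0,0.08,-1,0.1,0.007,0,0,0,0.127,-1,0.117,0.011,0,0,0,0.17,-1,0.134,0.016,0,0,0,0.21,-1,0.151,0.021,0,0,0,0.254]

```text
time_s: 10.4
ee_pos: [0.4657, 0.0778, 0.0998]
orientation: [[-0.952, 0.305, -0.0], [0.305, 0.952, -0.001], [-0.0, -0.001, -1.0]]
force: [-0.8, -0.1, 0.2]
grip_width: 0.001
```

```bash
python3 - <<'E'
from h import *
import cv2
yw=lambda th: down(196.77-np.degrees(th))
s=r.sense();print(s['ee_pos'],s['force'],s['time_s'])
im=cams.grab_frame('top')[:,:,::-1];cv2.imwrite("pics/t5z.png",cv2.resize(im[140:240,200:320],None,fx=6,fy=6,interpolation=cv2.INTER_CUBIC))
im=cams.grab_frame('scene')[:,:,::-1];cv2.imwrite("pics/s5z.png",cv2.resize(im[170:290,220:340],None,fx=5,fy=5,interpolation=cv2.INTER_CUBIC))
plan([(door(th,rr,.011,.1),yw(th)) for th,rr in((.6,.16),(.7,.158),(.8,.155),(.9,.152),(1.,.15),(1.1,.145),(1.2,.14),(1.3,.135),(1.4,.13))])
E
```

```text
[0.46568039 0.07782252 0.09978478] [-0.80966841 -0.0808549   0.20689467] 10.4
[-0.0029, 0.0001, -0.0011] [-0.0006, -0.0014, -0.0005]
[0.0499, 0.0057, -0.001] [-0.0007, -0.0014, 0.1268]
[0.1005, 0.0198, -0.001] [-0.0008, -0.0014, 0.2541]
[0.1485, 0.0385, -0.0009] [-0.0008, -0.0013, 0.3814]
[0.1948, 0.0586, -0.0009] [-0.0009, -0.0013, 0.5088]
[0.2334, 0.0916, -0.0009] [-0.001, -0.0012, 0.6361]
[0.2671, 0.1275, -0.0008] [-0.001, -0.0012, 0.7634]
[0.2957, 0.1656, -0.0008] [-0.0011, -0.0011, 0.8907]
[0.3192, 0.2051, -0.0008] [-0.0012, -0.0011, 1.0181]
```

View pics/t5z.png

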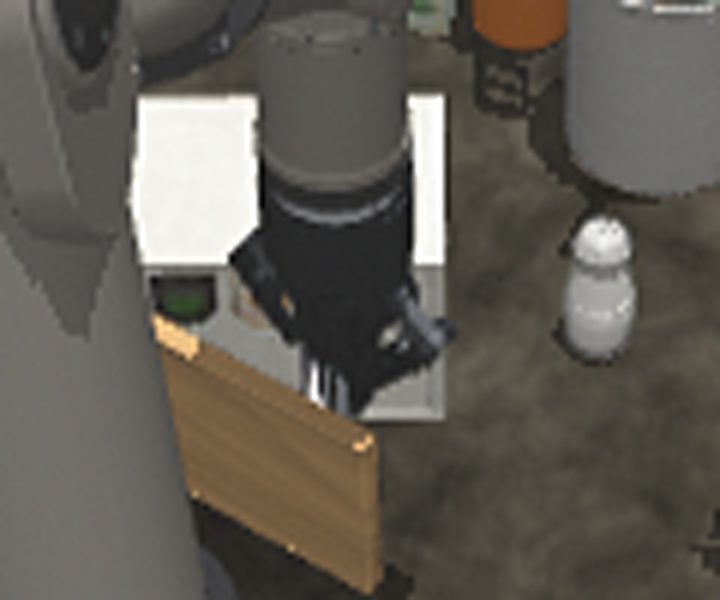

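View pics/s5z.png

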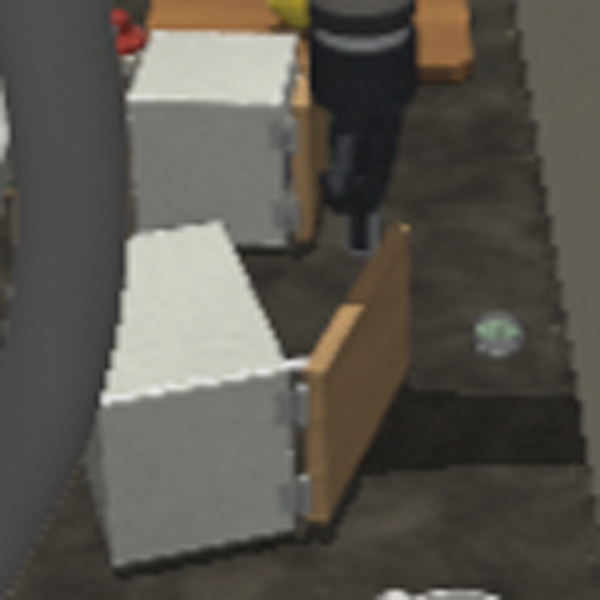

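Call:
play_rows:
  deltas: [-1,0.02,0.002,0,0,0,0.06,-1,0.045,0.006,0,0,0,0.127,-1,0.075,0.013,0,0,0,0.19,-1,0.1,0.02,0,0,0,0.254,-1,0.125,0.029,0,0,0,0.318,-1,0.148,0.038,0,0,0,0.381,-1,0.172,0.048,0,0,0,0.445,-1,0.195,0.059,0,0,0,0.509,-1,0.215,0.075,0,0,0,0.572,-1,0.233,0.092,0,0,0,0.636,-1,0.251,0.109,0,0,0,0.7,-1,0.267,0.127,0,0,0,0.763,-1,0.282,0.146,0,0,0,0.827,-1,0.293,0.162,0,0,0,0.88,-1,0.3,0.172,0,0,0,0.91,-1,0.304,0.178,0,0,0,0.93,-1,0.304,0.178,0,0,0,0.93]

```text
time_s: 12.2
ee_pos: [0.3955, 0.1571, 0.0997]
orientation: [[-0.508, 0.861, -0.0], [0.861, 0.508, -0.0], [-0.0, -0.0, -1.0]]
force: [-0.4, 0.1, 0.4]
grip_width: -0.001
```

```bash
python3 - <<'E'
from h import *
import cv2
s=r.sense();print(s['ee_pos'],s['force'],s['time_s'],s['joint_positions'].round(1))
im=cams.grab_frame('top')[:,:,::-1];cv2.imwrite("pics/t6z.png",cv2.resize(im[140:240,200:320],None,fx=6,fy=6,interpolation=cv2.INTER_CUBIC))
im=cams.grab_frame('scene')[:,:,::-1];cv2.imwrite("pics/s6z.png",cv2.resize(im[170:290,220:340],None,fx=5,fy=5,interpolation=cv2.INTER_CUBIC))
S=cams.camera_info('scene')
for th in (.9,1.,1.1,1.2,1.3,1.4): print(th,(proj(S,door(th,.188,0,.133))-[220,170])*5)
E
```

```text
[0.39546176 0.15711353 0.09973256] [-0.36843245  0.08592046  0.39828039] 12.2 [-56.7   7.9  31.7 124.7  -5.5  48.7   9. ]
0.9 [[457.15492966 235.86274439]]
1.0 [[479.14087683 244.43808464]]
1.1 [[499.83541277 254.26701585]]
1.2 [[519.04760949 265.30635903]]
1.3 [[536.58416534 277.50294452]]
1.4 [[552.25057365 290.79233647]]
```

View pics/t6z.png

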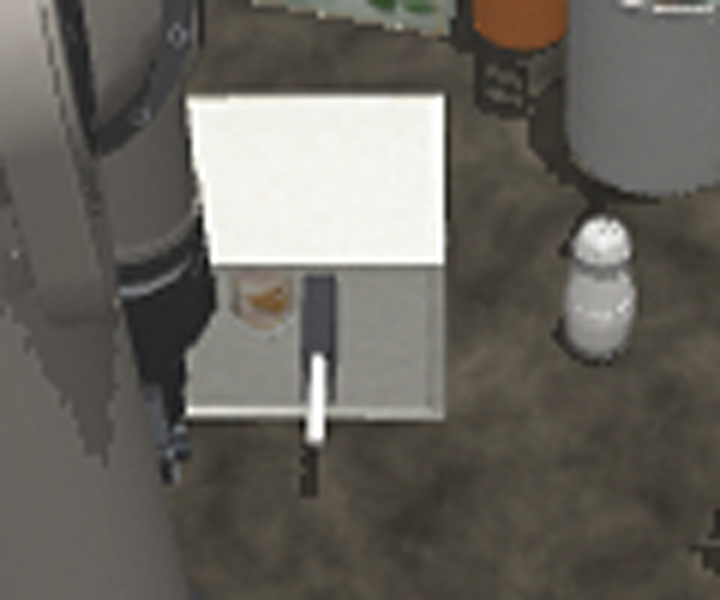

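View pics/s6z.png

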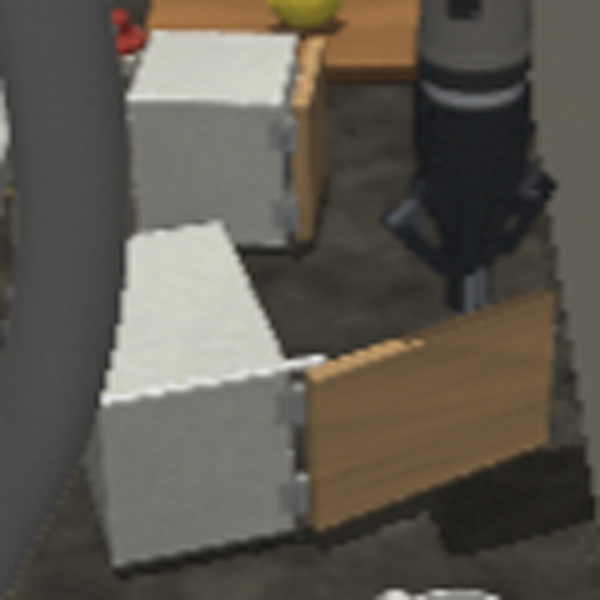

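Call:
play_rows:
  deltas: [-1,-0.03,0,0,0,0,0,-1,-0.08,0,0,0,0,0,-1,-0.13,0,0,0,0,0,-1,-0.17,0,0,0,0,0,-1,-0.18,0,-0.05,0,0,0,-1,-0.18,0,-0.12,0,0,0,-1,-0.18,0,-0.2,0,0,0,-1,-0.18,0,-0.28,0,0,0,-1,-0.18,0,-0.36,0,0,0,-1,-0.18,0,-0.4,0,0,0,-1,-0.18,0,-0.4,0,0,0,-1,-0.18,0,-0.4,0,0,0,-1,-0.18,0,-0.4,0,0,0]

```text
time_s: 13.6
ee_pos: [0.4221, 0.1102, 0.2185]
orientation: [[-0.508, 0.861, -0.002], [0.861, 0.508, -0.002], [-0.0, -0.003, -1.0]]
force: [-0.5, 0.1, -0.1]
grip_width: 0.003
```

```bash
python3 - <<'E'
from h import *
import cv2
s=r.sense();print(s['ee_pos'],s['force'],s['time_s'])
for n in ('scene','top'):
    im=cams.grab_frame(n)[:,:,::-1];cv2.imwrite(f"pics/{n}7.png",im)
    if n=='scene': cv2.imwrite("pics/s7z.png",cv2.resize(im[160:350,220:360],None,fx=3.1,fy=3.1,interpolation=cv2.INTER_CUBIC))
for t in ["mug","pepper","salt","lemon","candle","narrow_door","wide_door"]:
  for c in ["scene","top"]:
    print(t,c,[(d['extent'],round(d['p'],2)) for d in cams.spot_in(t,c)[:1]])
E
```

```text
[0.4220775  0.11020901 0.21845961] [-0.53940039  0.11530936 -0.1185528 ] 13.6
mug scene [([295.6, 290.0, 327.0, 331.6], 0.57)]
mug top [([135.9, 194.4, 172.3, 232.5], 0.7)]
pepper scene [([235.4, 305.1, 256.1, 328.7], 0.6)]
pepper top []
salt scene []
salt top [([294.9, 178.5, 300.8, 199.3], 0.66)]
lemon scene [([247.8, 178.2, 285.0, 220.5], 0.63)]
lemon top [([431.5, 240.1, 450.9, 262.5], 0.85)]
candle scene []
candle top []
narrow_door scene [([274.5, 179.0, 284.6, 215.4], 0.81)]
narrow_door top [([320.2, 208.0, 361.1, 242.0], 0.72)]
wide_door scene [([279.2, 229.7, 333.6, 276.7], 0.87)]
wide_door top []
```

View pics/s7z.png

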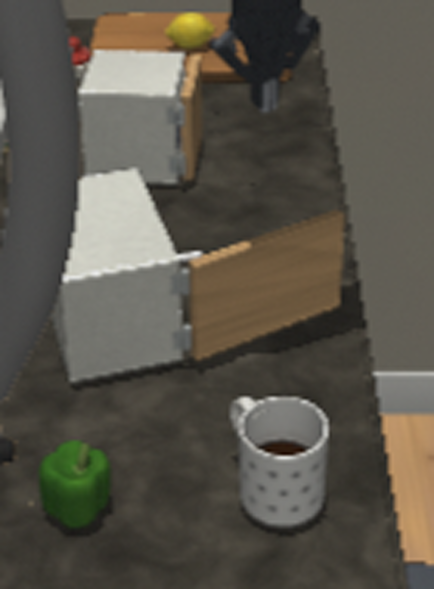

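View pics/top7.png

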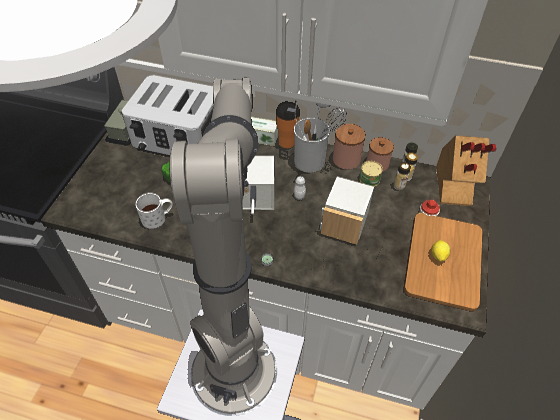

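```bash
python3 -c "
from bench import r
print(r.job_done())"
```

```text
the job is handed in; nothing more can be done
None
```

The wide cupboard's door is open to about 1.4 rad (80°), measured from the scene picture, and the job was handed in at about 14 s. `r.job_done()` gave no verdict.

- **Press:** I pressed the shut fingers on the door near its free edge until it met its stop. The wrist force reached about 9.5 N.
- **Spring ajar:** I backed off about 105 mm, and the door sprang to about 0.4 rad with the fingers clear of it.
- **Push open:** I slid the fingers in behind the door above the plunger, swung it open, drew back and lifted clear. The wrist force was under 1 N at each check, and about 0.6 N after I drew away.

**Last pictures:** the narrow cupboard still looks shut. The mug, pepper, shaker, lemon and candle appear where they started.

**Checks that failed or disagreed:**
- The detector did not find the candle in the last pictures. I saw it only by eye, at about (267, 259) in the top view, where it was at the start.
- The detector's best "lemon" in the scene view fell on the narrow cupboard. In the top view it found the lemon correctly.

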